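# Close the carton's row of push rivets

## Robot

A 7-joint arm with a two-finger parallel gripper is mounted at the origin on a cart in front of the work surface, level with it; the furniture and walls round the work are solid. World frame = base frame: x ahead of the robot, y to its left, z up, the work surface at z = 0. Lengths are in m, angles in rad, forces in N, time in s.
With the tool pointing down it reaches from about 0.4 to 0.9 m from the base axis. Payload 5.6 kg.
Tool frame: the origin (TCP) lies at the centre of the arm's flange, where the gripper is bolted on; the fingertips stand 190 mm ahead of it and the grasp point (between the pads) lies 171 mm ahead of it (r.pinch_z is the distance from the TCP to the grasp point, in m); x points along the fingers, y is the direction in which the jaws open and shut, and the axes are right-handed (so a half turn about x gives the same grasp; the last joint's range is limited). The gripper opens to 92 mm and grips with 3 to 60 N. Pads are 20 mm wide; open, the fingers measure 128 mm over their backs; the gripper's body (75 mm by 189 mm) begins 69 mm behind the grasp point.
Start: joints at [1.253, 0.468, -0.012, 1.603, 0.006, 1.071, -0.056], TCP at [0.176, -0.626, 0.405] pointing down, gripper open.
Joint ranges: [-2.53, 2.53], [-0.31, 2.02], [-1.57, 1.55], [0.28, 2.44], [-1.29, 4.43], [0.15, 1.84], [-2.92, 2.92]. Speed limits (rad/s): [2.57, 2.57, 3.14, 3.14, 3.14, 3.14, 3.14].

## Interface

Orientations are given as a rotation vector (axis times angle).
In Python, from bench import r, cams gives the robot as it stands.
- The arm moves only by the shell command python3 -m inch 'ROWS' [FORCE]. ROWS is JSON, a list that holds one entry, the list of rows, each a list of 7 numbers: the turn, a rotation vector about the world's x, y, z in degrees, then the shift along the world's x, y, z in cm, then the closure in counts, from 0 (fully open) to 255 (shut). A call has 1 to 20 rows; each row shifts and turns the pose as measured when the row begins; what a row does not reach is not made up. A row lasts 1/12 s, in which the tool goes at most 41.7 mm and 7.16 degrees, less where a joint would pass 70% of its speed; a pose out of reach is approached as far as the arm can. A call is refused whole if a number of a shift passes 4.17 or a number of a turn 7.16, either way. A call with a gripper value outside its range is refused whole. The fingers move at their own pace and stop on an object; FORCE is the grip in N (left out, the last holds). Time passes only in rows, so rows that do not move let the fingers close. It gives the time, the measured TCP pose, the force and the opening at its end, in the units of the state.
- r.get_obs(): the state, without advancing time (a new reading comes with each control period).
- cams.grab_frame(name): name is "scene" or "side" or "wrist"; returns a dict with "img" (420x560x3 uint8, blue, green, red), "fovy" (degrees; the focal length in pixels is half the picture's height over the tangent of half this angle, whatever the lens; pixels are square), "cx", "cy" (the principal point, pixels), "R" (3x3) and "t" (3): a world point X has camera coordinates R X + t. Camera axes: x right, y down, z forward; pixel columns grow to the right and rows downward; lengths in m; the calibration is good to about 2 mm. The wrist camera is an equidistant fisheye: a pixel r from the principal point sees the ray r / f radians off the axis. A picture is of the moment at which its call begins. There is no depth.
- r.close_job(): hands the job in, once; it reports no verdict.
The state is a dict: "clock": time; "joints": joint angles; "dq": joint speeds; "effort": joint torques, N m; "tool_pos": TCP position; "ee_rot": TCP orientation; "ft_force": force on the tool from outside, world axes, zero at the start; "torque": the same for the moment, N m; "opening": finger opening in m.
Only numpy, scipy, OpenCV 4.12 (cv2) and the standard library are available. Lean on these libraries where they do the work, as an engineer would, in place of code of your own. Each camera call takes 0.05 s, during which the arm holds its last target.

## Task

Close the shipping carton by running the fingertips along the row of four black push rivets on its lid, pressing each one fully down in turn, starting at the end with the yellow patch. Between the first and the last rivet keep the fingertips over the row and no more than about 3 cm above the lid; press lightly so that the carton is not crushed. Only touch: do not shift, tip or lift the carton, disturb nothing else on the bench, and finish with the hand clear.

Things in the scene. Friction and masses are not known exactly. Their poses are not given: they have to be found in the camera images.
- carton: brown cardboard shipping carton, 230 (its x) x 130 (its y) x 80 mm high, about 0.7 kg, loose on the bench. Origin at the centre of its underside, z up. The lid is its flat top at z = 80 mm (beyond y = +28 mm, 3 mm lower). The row of four black rivets runs along its x axis at y = 0, at x = -67.5, -22.5, +22.5 and +67.5 mm; a yellow patch 22 x 56 mm lies on the lid at x = -100 mm, beside the first rivet. The carton can lie turned any way round
- rivet1_top (a point): centre of the top of the first black rivet cap counted from the yellow patch; cap 22 mm across with a domed top; its top stands 14.5 mm above the lid when up and 6.5 mm when fully pressed; next rivet 45 mm away
- rivet2_top (a point): centre of the top of the second black rivet cap counted from the yellow patch; cap 22 mm across with a domed top; its top stands 14.5 mm above the lid when up and 6.5 mm when fully pressed; next rivet 45 mm away
- rivet3_top (a point): centre of the top of the third black rivet cap counted from the yellow patch; cap 22 mm across with a domed top; its top stands 14.5 mm above the lid when up and 6.5 mm when fully pressed; next rivet 45 mm away
- rivet4_top (a point): centre of the top of the fourth black rivet cap counted from the yellow patch; cap 22 mm across with a domed top; its top stands 14.5 mm above the lid when up and 6.5 mm when fully pressed; next rivet 45 mm away
- rivet1 (a joint): how far the first rivet is pressed down, 0 (up) to 0.008 m (hard stop, fully down), at most 0.0015 at the start; it moves straight down against about 4 N of friction and stays where it is left
- rivet2 (a joint): how far the second rivet is pressed down, 0 (up) to 0.008 m (hard stop, fully down), at most 0.0015 at the start; it moves straight down against about 4 N of friction and stays where it is left
- rivet3 (a joint): how far the third rivet is pressed down, 0 (up) to 0.008 m (hard stop, fully down), at most 0.0015 at the start; it moves straight down against about 4 N of friction and stays where it is left
- rivet4 (a joint): how far the fourth rivet is pressed down, 0 (up) to 0.008 m (hard stop, fully down), at most 0.0015 at the start; it moves straight down against about 4 N of friction and stays where it is left
- sample_box: bystander: plain brown carton 69 x 133 x 60 mm, loose; origin at the centre of its underside
- sticker_box: bystander: small white box with brown tape, 73 x 108 x 52 mm, loose; origin at the centre of its underside
- espresso_cup: bystander: white paper-style cup 64 mm wide and 64 mm high, loose, upright; origin at the centre of its underside
- charger_brick: bystander: black charger brick 65 x 100 x 35 mm, loose; origin at the centre of its underside

How it is judged:
By the outcome, as a careful person would: the job done as asked, in the order asked, and still so for the second after the job is handed in, with the robot touching nothing.
It also fails if it takes over 38 s, if anything falls off the work surface, if the arm or the gripper's body presses on something with over 40 N, if the wrist force passes 120 N, or if a joint passes its speed limit or range.

## Working session

There is one attempt and no reset: what is moved stays moved. The work goes in short steps, Python scripts to look and compute and a shell command to move; the robot and the scene stay as the last step left them, time stands still between calls to the robot, and variables do not carry over. Pictures are saved under pics/ and viewed, and the job is handed in when it is done.

```bash
ls; mkdir -p pics; python3 - <<'E'
from bench import r,cams
import cv2
for n in ["scene","side","wrist"]:
    f=cams.grab_frame(n); cv2.imwrite(f"pics/a_{n}.png",f["img"]); print(n,f["fovy"],f["cx"],f["cy"],f["R"],f["t"])
print(r.get_obs(),r.pinch_z)
E
```

```text
pics
scene 46.04029254715446 281.66333926882487 212.36076242641695 [[-0.76625377 -0.642179   -0.02147772]
 [-0.39244509  0.494213   -0.77571925]
 [ 0.50876519 -0.58596897 -0.63071257]] [0.42223411 0.2761157  1.28468538]
side 57.937607843520375 283.78464152634757 209.71391931424574 [[ 0.99613346 -0.08784362  0.00127889]
 [-0.04435797 -0.51547144 -0.85575789]
 [ 0.0758321   0.85239233 -0.51737492]] [-0.56541668  0.08637642  1.05724724]
wrist 65.70646984690485 280.7609824670579 203.6556400925368 [[ 0.27117637 -0.96252897 -0.00116552]
 [-0.92996073 -0.26231275  0.25761418]
 [-0.24826684 -0.06877499 -0.96624716]] [-0.64891589 -0.0296916   0.39135092]
{'clock': 0.15, 'joints': array([ 1.25301465,  0.46820714, -0.01161451,  1.60335205,  0.00599535,
        1.07139647, -0.05632876]), 'dq': array([ 0.00071414, -0.00244112, -0.00083332, -0.00427127, -0.00096526,
        0.0005415 , -0.00180672]), 'effort': array([ 1.53552188e-03, -5.20950294e+01, -1.19095188e-02, -2.43977952e+01,
       -5.66113181e-02,  1.53049326e-02,  1.20530990e-04]), 'tool_pos': array([ 0.17628854, -0.62546335,  0.40396292]), 'ee_rot': array([ 2.07469657,  0.28816176, -2.07526896]), 'ft_force': array([-0.34567002,  0.093456  , -0.66923816]), 'torque': array([ 0.00431796, -0.03185423, -0.02113965]), 'opening': 0.09160852471301856} 0.1714
```

View pics/a_scene.png

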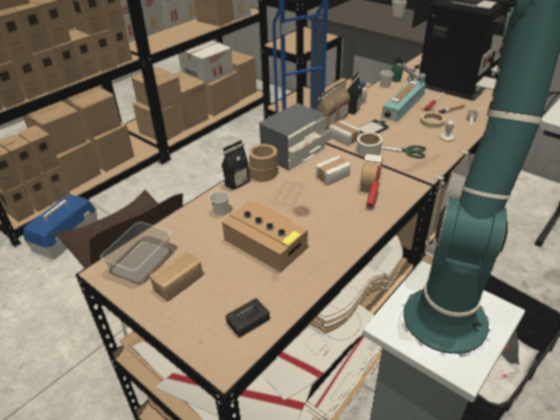

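View pics/a_side.png

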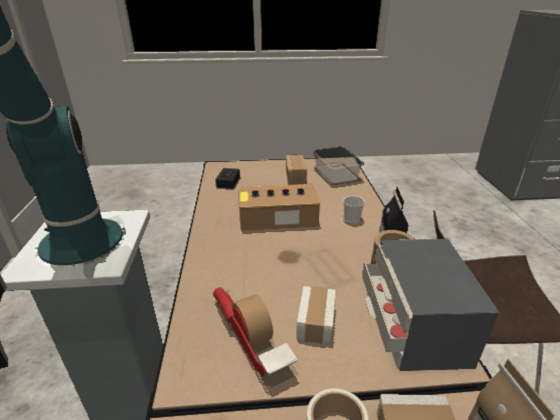

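View pics/a_wrist.png

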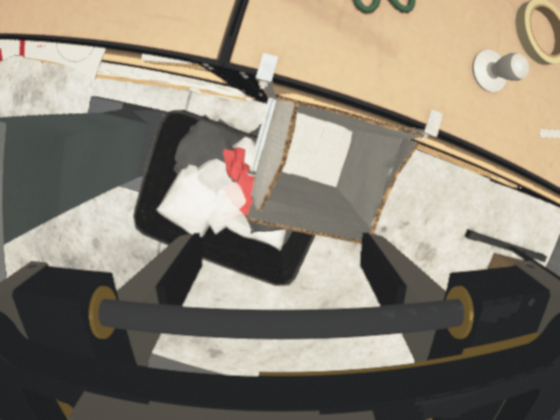

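The scene view shows the carton near (265,235), with its yellow patch at (292,239) and four dark caps to the upper left of it. In the side view the patch is at (244,197) and the caps run from (255,194) to (300,190). I'll measure them now.

```bash
cat > h.py <<'E'
import numpy as np,cv2
def K(f): 
    fl=210/np.tan(np.radians(f["fovy"])/2); return np.array([[fl,0,f["cx"]],[0,fl,f["cy"]],[0,0,1]])
def P(f): return K(f)@np.c_[f["R"],f["t"]]
def plane(f,uv,z):
    d=f["R"].T@np.linalg.inv(K(f))@np.array([uv[0],uv[1],1.]); c=-f["R"].T@f["t"]
    return c+d*(z-c[2])/d[2]
def blobs(img,box,thr=60):
    x0,y0,x1,y1=box; g=cv2.cvtColor(img[y0:y1,x0:x1],cv2.COLOR_BGR2GRAY)
    n,l,s,c=cv2.connectedComponentsWithStats((g<thr).astype(np.uint8))
    return [(c[i]+[x0,y0],s[i]) for i in range(1,n) if s[i,4]>8]
def yel(img,box):
    x0,y0,x1,y1=box; h=cv2.cvtColor(img[y0:y1,x0:x1],cv2.COLOR_BGR2HSV)
    m=cv2.inRange(h,(22,150,120),(35,255,255)); M=cv2.moments(m,True); return np.array([M["m10"]/M["m00"]+x0,M["m01"]/M["m00"]+y0]),M["m00"]
E
python3 - <<'E'
from h import *
from bench import r,cams
B={"scene":(215,190,315,270),"side":(232,180,325,235)}
for n in B:
    f=cams.grab_frame(n); i=f["img"]; b=B[n]
    for c,s in blobs(i,b,70): print(n,c.round(1),s, plane(f,c,.088).round(4))
    y,a=yel(i,b); print("yel",y,a,plane(f,y,.08).round(4))
    k=i[b[1]-10:b[3]+10,b[0]-10:b[2]+10]; cv2.imwrite(f"pics/b_{n}.png",cv2.resize(k,None,fx=6,fy=6,interpolation=cv2.INTER_NEAREST)[:600,:800])
E
```

```text
scene [247.  213.9] [30 22  5  5 20] [0.6184 0.0799 0.088 ]
scene [258.1 219.7] [41 28  5  5 18] [0.5737 0.0794 0.088 ]
scene [269.5 225.8] [53 34  4  5 18] [0.5289 0.0791 0.088 ]
scene [281. 232.] [64 40  5  5 21] [0.4847 0.0792 0.088 ]
scene [294.4 248.5] [73 51 14 16 83] [0.4109 0.109  0.088 ]Traceback (most recent call last):
  File "<stdin>", line 7, in <module>
  File "h.py", line 14, in yel
    m=cv2.inRange(h,(22,150,120),(35,255,255)); M=cv2.moments(m,True); return np.array([M["m10"]/M["m00"]+x0,M["m01"]/M["m00"]+y0]),M["m00"]
                                                                                        ~~~~~~~~^~~~~~~~~
ZeroDivisionError: float division by zero
```

```bash
sed -i 's/(22,150,120),(35/(18,150,120),(38/; s/M\["m00"\]+x0/max(M["m00"],1)+x0/; s/M\["m00"\]+y0/max(M["m00"],1)+y0/' h.py
python3 - <<'E'
from h import *
from bench import r,cams
B={"scene":(215,190,315,270),"side":(232,180,325,235)}
pts={};Ps={}
for n in B:
    f=cams.grab_frame(n); i=f["img"]; b=B[n]; bl=[c for c,s in blobs(i,b,70)]
    if n=="scene": bl=bl[:4][::-1]
    else: bl=sorted(bl,key=lambda c:c[0])
    for c in bl: print(n,c.round(1), plane(f,c,.089).round(4))
    y,a=yel(i,b); print("yel",y,a,plane(f,y,.08).round(4))
    k=i[b[1]-10:b[3]+10,b[0]-10:b[2]+10]; cv2.imwrite(f"pics/b_{n}.png",cv2.resize(k,None,fx=6,fy=6,interpolation=cv2.INTER_NEAREST)[:600,:800])
    pts[n]=np.array(bl)+0.; Ps[n]=P(f)
if len(pts["side"])==4:
    X=cv2.triangulatePoints(Ps["scene"],Ps["side"],pts["scene"].T,pts["side"].T); print((X[:3]/X[3]).T.round(4))
E
```

```text
scene [281. 232.] [0.4839 0.0801 0.089 ]
scene [269.5 225.8] [0.5281 0.08   0.089 ]
scene [258.1 219.7] [0.5729 0.0803 0.089 ]
scene [247.  213.9] [0.6175 0.0808 0.089 ]
yel [215. 190.] 0.0 [0.7916 0.0482 0.08  ]
side [233.9 183.2] [0.4263 0.1411 0.089 ]
side [248.2 208.9] [ 0.4688 -0.0162  0.089 ]
side [254.9 193.1] [0.489  0.0722 0.089 ]
side [270.3 192.5] [0.5342 0.0718 0.089 ]
side [280.9 217.8] [ 0.5537 -0.0688  0.089 ]
side [285.3 191.6] [0.5785 0.0735 0.089 ]
side [296.2 181.4] [0.6181 0.1366 0.089 ]
side [300.4 191.1] [0.6233 0.073  0.089 ]
yel [243.8358209  195.94029851] 67.0 [0.4563 0.0739 0.08  ]
```

```bash
ls pics
```

```text
a_scene.png
a_side.png
a_wrist.png
b_scene.png
b_side.png
```

View pics/b_scene.png

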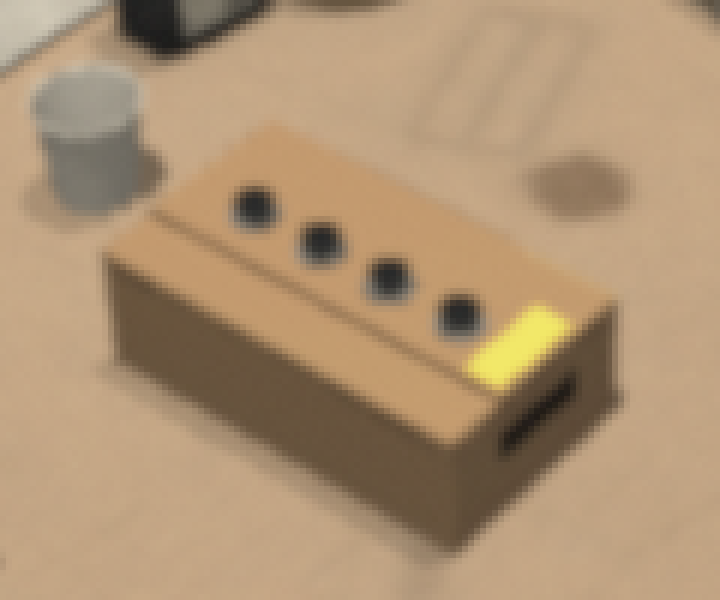

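View pics/b_side.png

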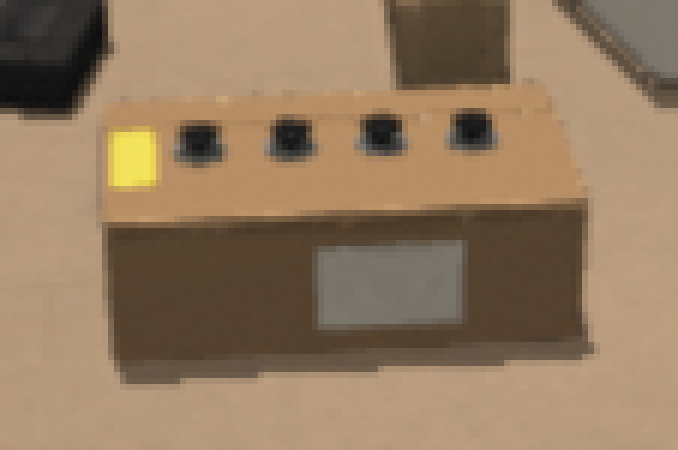

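The crops show all four caps clearly. The row runs along +x, with the yellow patch at the robot's end. Next I'll triangulate.

```bash
python3 - <<'E'
from h import *
from bench import r,cams
a=cams.grab_frame("scene");b=cams.grab_frame("side")
A=np.array([[281,232],[269.5,225.8],[258.1,219.7],[247,213.9]]);B=np.array([[254.9,193.1],[270.3,192.5],[285.3,191.6],[300.4,191.1]])
X=cv2.triangulatePoints(P(a),P(b),A.T,B.T); X=(X[:3]/X[3]).T;print(X.round(4))
for X0 in X:
  for f,q in((a,A),(b,B)):
    p=P(f)@np.r_[X0,1]; print((p[:2]/p[2]).round(1),end=' ')
# yellow
i=a["img"][190:270,215:315]; m=cv2.inRange(cv2.cvtColor(i,cv2.COLOR_BGR2HSV),(20,110,150),(40,255,255)); M=cv2.moments(m,True)
if M["m00"]: ya=np.array([M["m10"]/M["m00"]+215,M["m01"]/M["m00"]+190]); print("yel",ya,M["m00"],plane(a,ya,.08))
print(i[55,75],i[51,79])
from scipy.spatial.transform import Rotation as R
o=r.get_obs(); print(R.from_rotvec(o["ee_rot"]).as_matrix().round(3))
E
```

```text
[[0.4877 0.0769 0.0854]
 [0.5326 0.0766 0.0852]
 [0.5772 0.0772 0.0858]
 [0.6224 0.0774 0.0853]]
[280.7 231.8] [254.5 193.4] [269.2 225.5] [269.7 192.9] [257.8 219.5] [284.8 192. ] [246.7 213.7] [299.9 191.5] yel [290.88571429 237.44285714] 140.0 [0.45317977 0.07276562 0.08      ]
[ 70  99 123] [ 79 119 147]
[[-0.     0.271 -0.962]
 [ 0.    -0.962 -0.271]
 [-1.    -0.     0.   ]]
```

```bash
python3 -m inch '[[[0,0,-1,2.5,3,0,255],[0,0,-1,2.5,3,0,255],[0,0,-1,2.5,3,0,255],[0,0,-1,2.5,3,0,255],[0,0,-1,2.5,3,0,255],[0,0,-1,2.5,3,0,255],[0,0,-1,2.5,3,0,255],[0,0,-1,2,3.5,0,255],[0,0,-1,1.5,3.5,0,255],[0,0,-1,1,3.5,0,255],[0,0,-1,1,3.5,0,255],[0,0,-1,1,3.5,0,255],[0,0,-1,1,3.5,0,255],[0,0,-1,1,3.5,0,255],[0,0,-1,1,3.5,0,255],[0,0,-1,1,3.5,0,255]]]' 20
```

```text
clock: 1.73
tool_pos: [0.4571, -0.0821, 0.407]
ee_rot: [-2.21, 0.051, 2.205]
ft_force: [0.2, -0.8, 0.4]
opening: 0.0005
```

```bash
python3 -m inch '[[[0,0,0,0,4,0,255],[0,0,0,0,4,0,255],[0,0,0,0,4,0,255],[0,0,0,0,2,0,255],[0,0,0,0,0,0,255],[0,0,0,0,0,0,255]]]'
python3 - <<'E'
from h import *
from bench import r,cams
from scipy.spatial.transform import Rotation as R
f=cams.grab_frame("wrist"); cv2.imwrite("pics/c_w.png",f["img"])
o=r.get_obs(); print(R.from_rotvec(o["ee_rot"]).as_matrix().round(3),o["tool_pos"],o["joints"],f["R"],-f["R"].T@f["t"])
E
```

```text
clock: 2.23
tool_pos: [0.4565, 0.0728, 0.4093]
ee_rot: [-2.222, 0.034, 2.202]
ft_force: [0.6, -1.4, -0.1]
opening: 0.0009
[[ 0.009 -0.025 -1.   ]
 [-0.006 -1.     0.025]
 [-1.     0.006 -0.009]] [0.45657544 0.0724333  0.40934188] [ 0.16162888  0.1755911  -0.43291569  2.01918147  0.09965986  0.95800261
 -1.91819496] [[-2.43684044e-02 -9.99682720e-01  6.37499694e-03]
 [-9.68265678e-01  2.51882283e-02  2.48650618e-01]
 [-2.48732300e-01 -1.13471928e-04 -9.68572264e-01]] [0.52866066 0.07116735 0.39117329]
```

View pics/c_w.png

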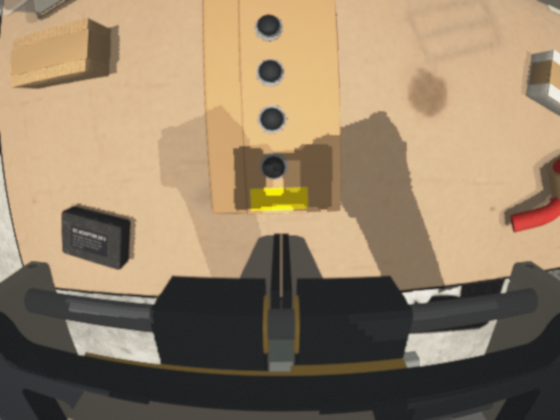

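The wrist view shows the four caps at about (274,166), (272,119), (270,71) and (268,26). The patch is at (278,200) and the closed fingertips at (281,240). I'll cast fisheye rays through the caps.

```bash
cat >> h.py <<'E'
def fish(f,uv,z):
    fl=210/np.tan(np.radians(f["fovy"])/2); d=np.array(uv)-[f["cx"],f["cy"]]; rr=np.hypot(*d); th=rr/fl
    ray=f["R"].T@np.r_[d/rr*np.sin(th),np.cos(th)]; c=-f["R"].T@f["t"]; return c+ray*(z-c[2])/ray[2]
E
python3 - <<'E'
from h import *
from bench import r,cams
f=cams.grab_frame("wrist")
for c,s in blobs(f["img"],(250,5,295,185),75): print(c.round(1),s,fish(f,c,.09).round(4))
y,a=yel(f["img"],(230,170,330,220)); print(y,a,fish(f,y,.08))
E
```

```text
[267.9  25. ] [  7  11  22  20 333] [0.6216 0.0785 0.09  ]
[269.5  70.8] [  9  56  22  21 352] [0.5767 0.078  0.09  ]
[271.3 118.6] [ 11 104  22  21 352] [0.532  0.0775 0.09  ]
[272.5 166.2] [ 11 151  24  22 407] [0.4876 0.0777 0.09  ]
[278.42097147 198.39398612] 1297.0 [0.45420998 0.07306732 0.08      ]
```

```bash
python3 -m inch '[[[0.3,0.5,1.4,1.5,0.3,0,255],[0,0,0,1.6,0.2,-1,255],[0,0,0,0,0,-3,255],[0,0,0,0,0,-3,255],[0,0,0,0,0,-2.5,255],[0,0,0,0,0,0,255],[0,0,0,0,0,0,255]]]'
cat > st.py <<'E'
from bench import r
from scipy.spatial.transform import Rotation as R
o=r.get_obs(); M=R.from_rotvec(o["ee_rot"]).as_matrix()
print("tool x",M[:,0].round(4),"tool y",M[:,1].round(4),"tip mm",((o["tool_pos"]+.19*M[:,0])*1000).round(1),"F",o["ft_force"].round(2),o["clock"])
E
python3 st.py
```

```text
clock: 2.92
tool_pos: [0.4914, 0.0623, 0.3125]
ee_rot: [-2.218, 0.035, 2.207]
ft_force: [0.3, -0.3, 0.1]
opening: 0.0008
tool x [ 0.0048 -0.0069 -1.    ] tool y [-0.025  -0.9997  0.0068] tip mm [492.3  61.  122.5] F [ 0.33 -0.32  0.13] 2.9167
```

```bash
python3 -m inch '[[[0.4,0.3,1.4,-0.4,1.6,0,255],[0,0,0,0,0,0,255],[0,0,0,0,0,0,255]]]'; python3 st.py
```

```text
clock: 3.17
tool_pos: [0.4883, 0.0771, 0.3153]
ee_rot: [-2.222, 0.004, 2.217]
ft_force: [0.1, -1.3, 0.1]
opening: -0.0
tool x [ 2.4e-03  1.0e-04 -1.0e+00] tool y [-3.4e-03 -1.0e+00 -1.0e-04] tip mm [488.7  77.1 125.3] F [ 0.12 -1.3   0.12] 3.1667
```

```bash
python3 -m inch '[[[0,0,0,0,0,-1.2,255],[0,0,0,0,0,-1,255],[0,0,0,0,0,0,255],[0,0,0,0,0,0,255]]]'; python3 st.py
python3 - <<'E'
from h import *
from bench import cams
for n,b in (("scene",(215,170,315,260)),("side",(232,150,325,235))):
    f=cams.grab_frame(n);cv2.imwrite(f"pics/d_{n}.png",cv2.resize(f["img"][b[1]:b[3],b[0]:b[2]],None,fx=6,fy=6))
E
```

```text
clock: 3.5
tool_pos: [0.4891, 0.0775, 0.2944]
ee_rot: [-2.23, 0.003, 2.21]
ft_force: [-0.4, 0.1, 0.4]
opening: 0.0007
tool x [ 9.1e-03  2.0e-04 -1.0e+00] tool y [-2.8e-03 -1.0e+00 -2.0e-04] tip mm [490.9  77.6 104.4] F [-0.37  0.06  0.4 ] 3.5
```

View pics/d_side.png

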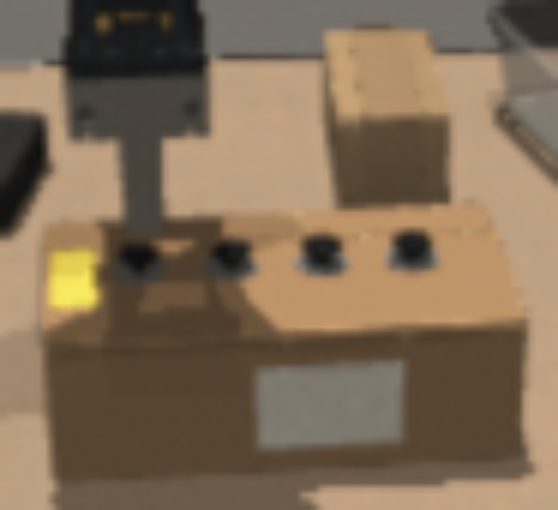

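View pics/d_scene.png

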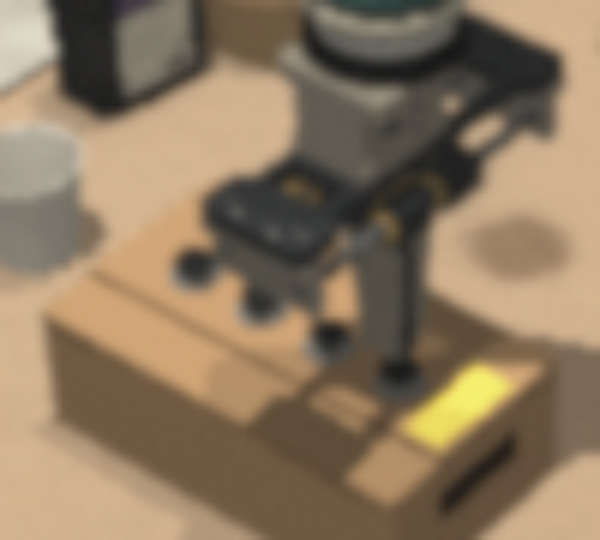

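Both views show the fingertips centred just above the first cap. I'll press in small steps.

```bash
python3 -m inch '[[[0,0.5,0,0,0,-0.6,255],[0,0,0,0,0,-0.3,255],[0,0,0,0,0,0,255]]]'; python3 st.py;  python3 -m inch '[[[0,0,0,0,0,-0.4,255],[0,0,0,0,0,0,255]]]'; python3 st.py
```

```text
clock: 3.85
tool_pos: [0.4894, 0.0775, 0.2851]
ee_rot: [-2.22, 0.003, 2.219]
ft_force: [-0.6, 0.4, -0.5]
opening: 0.0006
tool x [ 4.e-04  3.e-04 -1.e+00] tool y [-3.1e-03 -1.0e+00 -3.0e-04] tip mm [489.4  77.5  95.1] F [-0.6   0.37 -0.47] 3.85
clock: 4.02
tool_pos: [0.4896, 0.0775, 0.2809]
ee_rot: [-2.221, 0.003, 2.219]
ft_force: [-0.5, 0.6, 0.2]
opening: 0.0004
tool x [ 9.e-04  4.e-04 -1.e+00] tool y [-3.2e-03 -1.0e+00 -4.0e-04] tip mm [489.8  77.6  90.9] F [-0.53  0.58  0.17] 4.0167
```

```bash
python3 -m inch '[[[0,0,0,-0.1,0,-0.2,255]]]'; python3 st.py;  python3 -m inch '[[[0,0,0,0,0,-0.2,255]]]'; python3 st.py; python3 -m inch '[[[0,0,0,0,0,-0.2,255]]]'; python3 st.py
```

```text
clock: 4.1
tool_pos: [0.4892, 0.0775, 0.2793]
ee_rot: [-2.223, 0.003, 2.217]
ft_force: [1.2, -0.8, 4.1]
opening: 0.0002
tool x [ 2.7e-03  5.0e-04 -1.0e+00] tool y [-3.2e-03 -1.0e+00 -6.0e-04] tip mm [489.7  77.6  89.3] F [ 1.21 -0.85  4.08] 4.1
clock: 4.18
tool_pos: [0.4893, 0.0775, 0.2775]
ee_rot: [-2.223, 0.003, 2.216]
ft_force: [-1.3, -0.1, 4.8]
opening: 0.0006
tool x [ 3.3e-03  5.0e-04 -1.0e+00] tool y [-3.3e-03 -1.0e+00 -5.0e-04] tip mm [490.   77.6  87.5] F [-1.32 -0.11  4.83] 4.1833
clock: 4.27
tool_pos: [0.4894, 0.0776, 0.276]
ee_rot: [-2.223, 0.004, 2.216]
ft_force: [-6.7, -1.6, 27.1]
opening: 0.0005
tool x [ 3.4e-03  1.0e-04 -1.0e+00] tool y [-3.4e-03 -1.0e+00 -1.0e-04] tip mm [490.   77.6  86. ] F [-6.7  -1.64 27.12] 4.2667
```

```bash
python3 -m inch '[[[0,0,0,0,0,0.5,255],[0,0,0,0,0,1,255],[0,0,0,0,0,0,255]]]'; python3 st.py; python3 - <<'E'
from h import *
from bench import cams
f=cams.grab_frame("wrist"); cv2.imwrite("pics/e.png",f["img"])
E
```

```text
clock: 4.52
tool_pos: [0.4889, 0.0778, 0.2913]
ee_rot: [-2.222, 0.003, 2.218]
ft_force: [0.7, 0.3, 0.3]
opening: 0.0008
tool x [ 0.0017 -0.     -1.    ] tool y [-0.003 -1.     0.   ] tip mm [489.3  77.8 101.3] F [0.7  0.34 0.3 ] 4.5167
```

View pics/e.png

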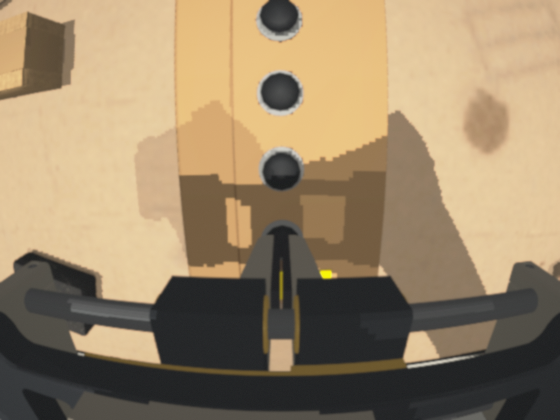

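The wrist view shows the remaining caps in line with the fingertips, at columns 279–281. Rivet 1 sits under the tip. I'll go on to rivet 2.

```bash
python3 -m inch '[[[0,0,0,1.4,0,0,255],[0,0,0,1.5,0,0,255],[0,0,0,1.2,0,0,255],[0,0,0,0,0,0,255],[0,0,0,0,0,0,255]]]'; python3 st.py
```

```text
clock: 4.98
tool_pos: [0.5294, 0.0771, 0.2895]
ee_rot: [-2.218, 0.005, 2.223]
ft_force: [-1.4, -0.3, -0.2]
opening: 0.0006
tool x [-0.002 -0.001 -1.   ] tool y [-0.0032 -1.      0.001 ] tip mm [529.   76.9  99.5] F [-1.39 -0.31 -0.18] 4.9833
```

```bash
python3 -m inch '[[[0,0,0,0.4,0.05,-0.3,255],[0,0,0,0,0,-0.3,255],[0,0,0,0,0,-0.3,255],[0,0,0,0,0,0,255]]]'; python3 st.py; python3 -m inch '[[[0,0,0,0,0,-0.15,255]]]'; python3 st.py; python3 -m inch '[[[0,0,0,0,0,-0.15,255]]]'; python3 st.py
```

```text
clock: 5.32
tool_pos: [0.5326, 0.0776, 0.2799]
ee_rot: [-2.219, 0.005, 2.222]
ft_force: [0.0, -0.5, 0.5]
opening: 0.0007
tool x [-0.0012 -0.0013 -1.    ] tool y [-0.0028 -1.      0.0013] tip mm [532.3  77.4  89.9] F [ 0.04 -0.46  0.49] 5.3167
clock: 5.4
tool_pos: [0.5325, 0.0777, 0.2787]
ee_rot: [-2.22, 0.005, 2.221]
ft_force: [0.1, 0.2, 3.6]
opening: 0.0005
tool x [-6.0e-04 -1.4e-03 -1.0e+00] tool y [-0.0027 -1.      0.0014] tip mm [532.4  77.4  88.7] F [0.09 0.16 3.65] 5.4
clock: 5.48
tool_pos: [0.5324, 0.0777, 0.2773]
ee_rot: [-2.221, 0.005, 2.221]
ft_force: [-0.5, -0.8, 3.5]
opening: 0.0003
tool x [-3.0e-04 -1.5e-03 -1.0e+00] tool y [-0.0026 -1.      0.0015] tip mm [532.4  77.4  87.3] F [-0.55 -0.77  3.54] 5.4833
```

```bash
python3 -m inch '[[[0,0,0,0,0,-0.1,255]]]'; python3 st.py; python3 -m inch '[[[0,0,0,0,0,-0.1,255]]]'; python3 st.py
```

```text
clock: 5.57
tool_pos: [0.5324, 0.0777, 0.2765]
ee_rot: [-2.221, 0.005, 2.221]
ft_force: [-0.7, -1.3, 7.0]
opening: 0.0003
tool x [-1.0e-04 -1.6e-03 -1.0e+00] tool y [-0.0025 -1.      0.0016] tip mm [532.4  77.4  86.5] F [-0.66 -1.32  6.98] 5.5667
clock: 5.65
tool_pos: [0.5325, 0.0778, 0.2762]
ee_rot: [-2.221, 0.005, 2.221]
ft_force: [-3.7, -0.5, 16.9]
opening: 0.0004
tool x [ 2.e-04 -2.e-03 -1.e+00] tool y [-0.0025 -1.      0.002 ] tip mm [532.5  77.4  86.2] F [-3.73 -0.5  16.86] 5.65
```

Rivet 2 is at its stop: 16.9 N with the tip at 86.2 mm. Rivet 3 is next.

```bash
python3 -m inch '[[[0,0,0,0,0,0.5,255],[0,0,0,0,0,1.1,255],[0,0,0,0,0,0,255],[0,0,0,1.5,0,0,255],[0,0,0,1.5,0,0,255],[0,0,0,1.3,0,0,255],[0,0,0,0,0,0,255],[0,0,0,0,0,0,255]]]'; python3 st.py
```

```text
clock: 6.32
tool_pos: [0.5741, 0.0779, 0.2925]
ee_rot: [2.215, -0.005, -2.227]
ft_force: [0.1, -0.8, -0.3]
opening: 0.0008
tool x [-0.0052 -0.0025 -1.    ] tool y [-0.0017 -1.      0.0025] tip mm [573.1  77.4 102.5] F [ 0.13 -0.83 -0.34] 6.3167
```

```bash
python3 -m inch '[[[0,-0.3,0,0.4,0.05,-0.4,255],[0,0,0,0,0,-0.4,255],[0,0,0,0,0,-0.4,255],[0,0,0,0,0,0,255]]]'; python3 st.py; python3 -m inch '[[[0,0,0,0,0,-0.15,255]]]'; python3 st.py; python3 -m inch '[[[0,0,0,0,0,-0.15,255]]]'; python3 st.py
```

```text
clock: 6.65
tool_pos: [0.577, 0.0785, 0.2798]
ee_rot: [2.222, -0.004, -2.22]
ft_force: [1.4, -0.2, 0.6]
opening: 0.0004
tool x [ 9.0e-04 -2.8e-03 -1.0e+00] tool y [-0.0011 -1.      0.0028] tip mm [577.1  78.   89.8] F [ 1.42 -0.2   0.58] 6.65
clock: 6.73
tool_pos: [0.5769, 0.0786, 0.2785]
ee_rot: [2.222, -0.004, -2.219]
ft_force: [0.1, -0.4, 4.2]
opening: -0.0001
tool x [ 0.0014 -0.0029 -1.    ] tool y [-9.0e-04 -1.0e+00  2.9e-03] tip mm [577.2  78.   88.5] F [ 0.08 -0.38  4.21] 6.7333
clock: 6.82
tool_pos: [0.5768, 0.0786, 0.2772]
ee_rot: [2.222, -0.004, -2.218]
ft_force: [0.6, 0.1, 3.8]
opening: 0.0004
tool x [ 0.0017 -0.003  -1.    ] tool y [-9.e-04 -1.e+00  3.e-03] tip mm [577.2  78.   87.2] F [0.56 0.08 3.81] 6.8167
```

```bash
python3 -m inch '[[[0,0,0,0,0,-0.1,255]]]'; python3 st.py; python3 -m inch '[[[0,0,0,0,0,-0.1,255]]]'; python3 st.py
```

```text
clock: 6.9
tool_pos: [0.5768, 0.0786, 0.2764]
ee_rot: [2.223, -0.004, -2.218]
ft_force: [-1.4, -0.6, 8.1]
opening: 0.0006
tool x [ 0.0021 -0.0031 -1.    ] tool y [-8.0e-04 -1.0e+00  3.1e-03] tip mm [577.2  78.   86.4] F [-1.37 -0.65  8.12] 6.9
clock: 6.98
tool_pos: [0.5768, 0.0787, 0.2763]
ee_rot: [2.223, -0.005, -2.218]
ft_force: [-4.3, -1.3, 14.9]
opening: 0.0002
tool x [ 0.0023 -0.0035 -1.    ] tool y [-8.0e-04 -1.0e+00  3.5e-03] tip mm [577.3  78.1  86.3] F [-4.34 -1.35 14.89] 6.9833
```

Rivet 3 is at its stop, and rivet 4 is next.

```bash
python3 -m inch '[[[0,0,0,0,0,0.5,255],[0,0,0,0,0,1.1,255],[0,0,0,0,0,0,255],[0.2,0,0,1.5,0,0,255],[0,0,0,1.5,0,0,255],[0,0,0,1.3,0,0,255],[0,0,0,0,0,0,255],[0,0,0,0,0,0,255]]]'; python3 st.py
```

```text
clock: 7.65
tool_pos: [0.6188, 0.0789, 0.2928]
ee_rot: [2.219, -0.0, -2.224]
ft_force: [-0.5, -0.7, -0.6]
opening: 0.0006
tool x [-2.5e-03 -1.0e-04 -1.0e+00] tool y [ 0.e+00 -1.e+00  1.e-04] tip mm [618.3  78.9 102.8] F [-0.47 -0.7  -0.6 ] 7.65
```

```bash
python3 -m inch '[[[0,-0.2,0,0.3,-0.05,-0.4,255],[0,0,0,0,0,-0.4,255],[0,0,0,0,0,-0.4,255],[0,0,0,0,0,0,255]]]'; python3 st.py; python3 -m inch '[[[0,0,0,0,0,-0.15,255]]]'; python3 st.py; python3 -m inch '[[[0,0,0,0,0,-0.15,255]]]'; python3 st.py
```

```text
clock: 7.98
tool_pos: [0.6206, 0.0785, 0.2801]
ee_rot: [2.223, 0.0, -2.219]
ft_force: [0.7, 0.5, 0.4]
opening: 0.0001
tool x [ 1.8e-03 -2.0e-04 -1.0e+00] tool y [ 6.e-04 -1.e+00  2.e-04] tip mm [620.9  78.4  90.1] F [0.69 0.55 0.37] 7.9833
clock: 8.07
tool_pos: [0.6205, 0.0785, 0.2789]
ee_rot: [2.223, 0.001, -2.218]
ft_force: [-0.2, 0.5, 5.2]
opening: 0.0005
tool x [ 2.3e-03 -3.0e-04 -1.0e+00] tool y [ 8.e-04 -1.e+00  3.e-04] tip mm [620.9  78.5  88.9] F [-0.24  0.54  5.19] 8.0667
clock: 8.15
tool_pos: [0.6204, 0.0785, 0.2777]
ee_rot: [2.224, 0.0, -2.218]
ft_force: [-1.2, -0.0, 3.8]
opening: 0.0003
tool x [ 2.7e-03 -4.0e-04 -1.0e+00] tool y [ 8.e-04 -1.e+00  4.e-04] tip mm [621.   78.4  87.7] F [-1.18 -0.01  3.82] 8.15
```

```bash
python3 -m inch '[[[0,0,0,0,0,-0.1,255]]]'; python3 st.py; python3 -m inch '[[[0,0,0,0,0,-0.1,255]]]'; python3 st.py
```

```text
clock: 8.23
tool_pos: [0.6204, 0.0785, 0.2769]
ee_rot: [2.224, 0.0, -2.217]
ft_force: [-1.0, -0.1, 4.7]
opening: 0.0006
tool x [ 3.e-03 -6.e-04 -1.e+00] tool y [ 9.e-04 -1.e+00  6.e-04] tip mm [621.   78.4  86.9] F [-1.03 -0.07  4.72] 8.2333
clock: 8.32
tool_pos: [0.6204, 0.0786, 0.2764]
ee_rot: [2.224, 0.0, -2.217]
ft_force: [-1.6, -0.8, 11.3]
opening: 0.0008
tool x [ 3.2e-03 -7.0e-04 -1.0e+00] tool y [ 9.e-04 -1.e+00  7.e-04] tip mm [621.   78.5  86.4] F [-1.62 -0.77 11.29] 8.3167
```

```bash
python3 -m inch '[[[0,0,0,0,0,-0.1,255]]]'; python3 st.py; python3 -m inch '[[[0,0,0,0,0,0.6,255],[0,0,0,0,0,2,255],[0,0,0,0,0,3.5,255],[0,0,0,0,0,3.5,255],[0,0,0,0,0,3.5,255],[0,0,0,-3,-2,2,255],[0,0,0,-3,-3,0,255],[0,0,0,-2,-4,0,255],[0,0,0,0,-4,0,255],[0,0,0,0,-4,0,255],[0,0,0,0,-4,0,255],[0,0,0,0,-3,0,255],[0,0,0,0,0,0,255],[0,0,0,0,0,0,255]]]'; python3 st.py
python3 - <<'E'
from h import *
from bench import cams
for n,b in (("scene",(215,180,315,270)),("side",(232,160,325,235))):
    f=cams.grab_frame(n);cv2.imwrite(f"pics/f_{n}.png",cv2.resize(f["img"][b[1]:b[3],b[0]:b[2]],None,fx=6,fy=6,interpolation=cv2.INTER_NEAREST)); cv2.imwrite(f"pics/g_{n}.png",f["img"])
    for c,s in blobs(f["img"],(b[0],185,b[2],250),70): print(n,c.round(1),s)
E
```

```text
clock: 8.4
tool_pos: [0.6204, 0.0787, 0.2764]
ee_rot: [2.224, -0.0, -2.217]
ft_force: [-3.2, -1.7, 13.3]
opening: 0.0007
tool x [ 0.0033 -0.0011 -1.    ] tool y [ 8.0e-04 -1.0e+00  1.1e-03] tip mm [621.1  78.5  86.4] F [-3.18 -1.71 13.26] 8.4
clock: 9.57
tool_pos: [0.5284, -0.1664, 0.4303]
ee_rot: [2.208, 0.01, -2.226]
ft_force: [0.1, 0.2, 0.2]
opening: 0.0004
tool x [-8.1e-03 -1.0e-04 -1.0e+00] tool y [ 0.0088 -1.      0.    ] tip mm [ 526.9 -166.4  240.3] F [0.15 0.16 0.16] 9.5667
scene [232.7 186.1] [11  0 16  4 38]
scene [247. 215.] [30 29  5  3 11]
scene [258.1 220.8] [41 35  5  3 11]
scene [269.4 226.9] [53 41  4  3 11]
scene [281.2 232.9] [64 47  5  3 12]
scene [296.5 246.3] [76 57 10  8 43]
side [233.1 186.2] [ 0  0  4  4 12]
side [270.2 193.5] [36  7  6  4 17]
side [285.2 193. ] [51  7  6  3 16]
side [300.5 192.1] [66  6  6  3 16]
side [254.9 194.2] [20  8  6  4 16]
side [288.8 207.1] [48 21 18  3 40]
side [307.2 205.5] [69 20 13  2 20]
side [244.4 208.6] [ 9 23  7  2 11]
side [268.1 207.7] [29 22 13  2 19]
```

View pics/f_side.png

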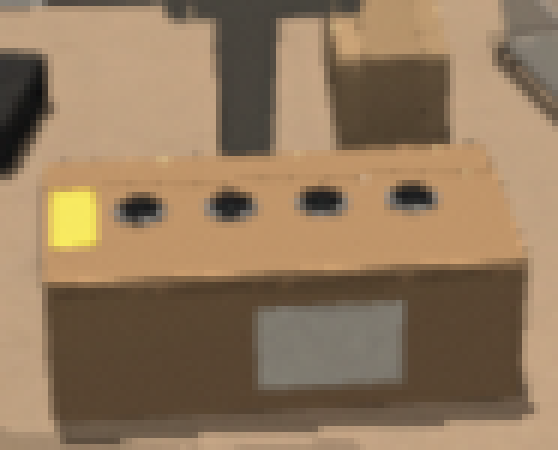

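View pics/g_scene.png

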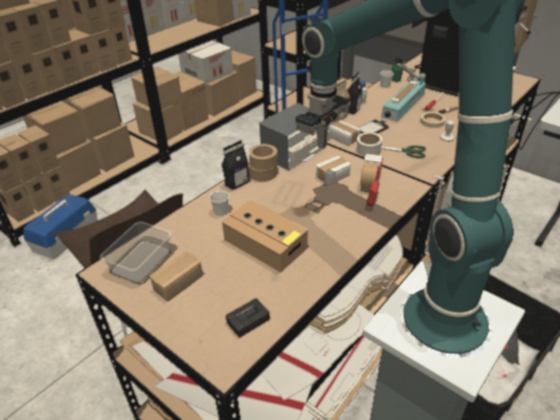

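View pics/f_scene.png

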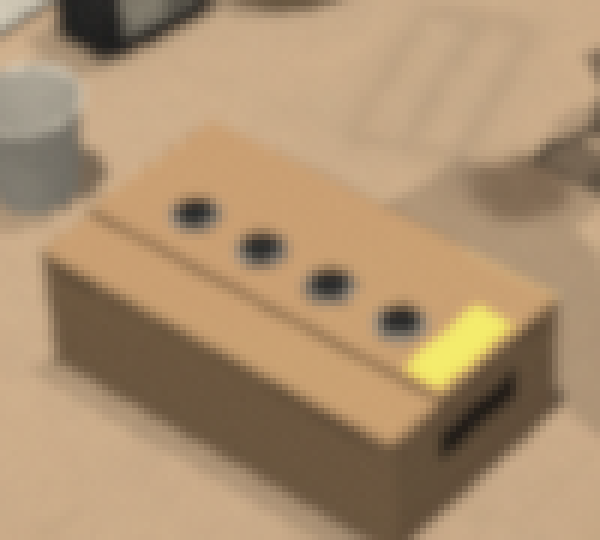

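All four caps now look equally low, 11–12 px each in the scene view. The carton outline and the bystanders are unmoved, and the hand is well clear. Handing in.

```bash
python3 -c "
from bench import r
print(r.close_job())"
```

```text
the job is handed in; nothing more can be done
None
```

I pressed the four rivets in order, starting at the yellow patch, with the closed fingertips. Each went down to its hard stop, with the tip ending at about 86.0–86.4 mm against the 86.5 mm expected. Between rivets the fingertips stayed over the row, about 23 mm above the lid at most. The job was handed in at about 9.7 s with the hand clear.

- **Forces:** The last readings at the stops were 27, 17, 15 and 13 N. The first press was firmer than I wanted, so I used smaller steps for the other three.
- **Last pictures:** All four caps are equally low. The carton stands where it was, with cap columns within 0.2 px of the first pictures. I saw no bystander moved, but I only judged those by eye.
- **Disagreements:** Contact came 2–3 mm lower than expected on rivet 1 and at a similar height on the others. The tip on rivet 1 was about 2 mm off the measured centre.

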